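# Make up a polishing kit and a model kit in foam trays

### The job

Make up the two kits from the stock in the middle of the worktop. The tray that already holds the bur stand is the polishing kit: lay the two-tone polishing bar in its long pocket and the felt wheel in its round pocket; the tray that already holds the plaster cast is the model kit: lay the blue sanding block in its long pocket and the small open dish, mouth up, in its round pocket. Everything must lie flat on the floor of its pocket, the same side up as it lay in the stock, and the bur stand and the cast must stay standing where they are.

Things in the scene. Friction and masses are not known exactly. Their poses are not given: they have to be found in the camera images.
- polishing_kit_tray: One of two identical fixed dark foam trays, 181 (x) x 211 (y) x 9 mm, this one with the bur stand in it. Origin: centre of underside, z up; yaw within 0.25 rad of 0; sides change. Three pockets 5 mm deep, grey floors at z 4 mm: long one, 54 (x) x 108 (y) mm, centre x -50, y 0 mm; round one, 78 mm across, centre x +40, y +50; third one, occupied, 74 x 86, centre x +40, y -50.
- model_kit_tray: One of two identical fixed dark foam trays, 181 (x) x 211 (y) x 9 mm, this one with the plaster cast in it. Origin: centre of underside, z up; yaw within 0.25 rad of 0; sides change. Three pockets 5 mm deep, grey floors at z 4 mm: long one, 54 (x) x 108 (y) mm, centre x -50, y 0 mm; round one, 78 mm across, centre x +40, y +50; third one, occupied, 74 x 86, centre x +40, y -50.
- bur_stand: Small white block, 30 (x) x 62 (y) x 20 mm, with thin upright burs in it, 53 mm tall in all; stands in the third pocket of the polishing kit tray. Origin: centre of its underside, z up.
- plaster_cast: White plaster dental cast, 60 (x) x 72 (y) x 28 mm; stands in the third pocket of the model kit tray. Origin: centre of its underside, z up.
- polish_bar: Bar of polishing compound, half in a red and half in a buff wrapper, 38 (x) x 92 (y) x 30 mm, 0.13 to 0.25 kg, lying on the worktop. Origin: centre of its underside, z up, y along its length. Grasp across x. Either way round in the pocket will do.
- felt_wheel: Cream felt polishing wheel lying flat, a disc 62 mm across and 15 mm high with a brown hub, about 0.03 kg. Origin: centre of its underside, z up. Grasp across the diameter; seated, 10 mm of it stand above the tray's top. (A thin plain white jar lid, 57 x 10 mm, also lies in the stock: not needed.)
- sanding_block: Plain blue sanding block, 34 (x) x 66 (y) x 22 mm, about 0.03 kg, lying on the worktop. Origin: centre of its underside, z up, y along its length. Grasp across x. Either way round in the pocket will do.
- small_dish: Small round turquoise mixing dish, open at the top, 43 mm across and 18 mm high, about 0.05 kg. Origin: centre of its underside, z up (mouth up). Grasp across the outside diameter.
There are look-alikes about, which are no part of the job. Leave any red look-alike of the felt_wheel alone. Leave any orange or yellow look-alike of the small_dish alone.

How it is judged (in metres and radians):
At the end, for the whole second after the job is handed in: Each thing flat (2.5 mm, 0.12 rad) in its pocket, off centre along the tray axes by under: bar 11 mm (turned < 0.3 rad), felt 11, sanding block 13 across, 24 along (< 0.5 rad), dish 19, mouth up. Bur stand, cast: moved < 20 mm, upright. All released, at rest (x of polish_bar in the frame of polishing_kit_tray between -0.061 and -0.039 m and y of polish_bar in the frame of polishing_kit_tray between -0.011 and 0.011 m and z of polish_bar in the frame of polishing_kit_tray between 0.0015 and 0.0065 m and angle between each of polish_bar, felt_wheel, sanding_block, small_dish, bur_stand, plaster_cast's own z axis and vertical below 0.12 rad and linear speed of each of polish_bar, felt_wheel, sanding_block, small_dish, bur_stand, plaster_cast below 0.02 m/s and angular speed of each of polish_bar, felt_wheel, sanding_block, small_dish below 0.3 rad/s and angle between the y axis of polish_bar and the y axis of polishing_kit_tray, either way round below 0.3 rad and x of felt_wheel in the frame of polishing_kit_tray between 0.029 and 0.051 m and y of felt_wheel in the frame of polishing_kit_tray between 0.039 and 0.061 m and z of felt_wheel in the frame of polishing_kit_tray between 0.0015 and 0.0065 m and x of sanding_block in the frame of model_kit_tray between -0.063 and -0.037 m and y of sanding_block in the frame of model_kit_tray between -0.024 and 0.024 m and z of sanding_block in the frame of model_kit_tray between 0.0015 and 0.0065 m and angle between the y axis of sanding_block and the y axis of model_kit_tray, either way round below 0.5 rad and x of small_dish in the frame of model_kit_tray between 0.021 and 0.059 m and y of small_dish in the frame of model_kit_tray between 0.031 and 0.069 m and z of small_dish in the frame of model_kit_tray between 0.0015 and 0.0065 m and distance of each of bur_stand, plaster_cast from where it was at the start of the episode below 0.02 m); the robot touches nothing.
It also fails if it takes over 96 s, if anything falls off the work surface, if the arm or the gripper's body presses on something with over 40 N, if the wrist force passes 120 N, or if a joint passes its speed limit or range.

### The arm

A 6-joint arm with a two-finger parallel gripper is mounted at the origin on a cart in front of the work surface, level with it; the furniture and walls round the work are solid. World frame = base frame: x ahead of the robot, y to its left, z up, the work surface at z = 0. Lengths are in mm, angles in rad, forces in N, time in s.
With the tool pointing down it reaches from about 275 to 725 mm from the base axis. Payload 5.6 kg.
Tool frame: the origin (TCP) lies where the fingers leave the gripper's body, on its centre line; the fingertips stand 73 mm ahead of it and the grasp point (between the pads) lies 54 mm ahead of it (arm.tip_reach is the z of the fingertips in the tool frame, in mm); z points along the fingers, y is the line along which they close (so a half turn about z gives the same grasp; the last joint's range is limited). The gripper opens to 85 mm and grips with 20 to 120 N. Pads are 22 mm wide; open, the fingers measure 114 mm over their backs; the gripper's body (76 mm by 85 mm) begins 54 mm behind the grasp point. The pads swing forward as they close: fully open they stand 13 mm farther back than shut.
Start: joints at [-0.963, 0.255, 0.108, 0, -1.424, -0.285], TCP at [174.492, -521.58, 303.883] pointing down, gripper open.
Joint ranges: [-2.95, 2.95], [-1.21, 1.97], [-1.09, 1.5], [-2.87, 1.71], [-2.94, -0.07], [-3.05, 3.05]. Speed limits (rad/s): [2.57, 2.57, 3.14, 3.14, 3.14, 3.14].

### API

Orientations are given as a rotation vector (axis times angle).
In Python, from workcell import arm gives the robot as it stands.
- The arm moves only by the tool servo_tool, never from a script. Its argument "series" is a list that holds one entry, the list of rows, each a list of 4 numbers: the shift along the tool's x, y, z in m, then the turn about the tool's z in degrees. In form: [[[dx, dy, dz, yaw], ...]]. A call has 1 to 8 rows; each row shifts and turns the commanded pose from where the row before left it, along the tool's axes as they then stand; what a row does not reach is not made up. A row lasts 1/8 s, in which the tool goes at most 62.5 mm and 10.7 degrees, less where a joint would pass 70% of its speed; a pose out of reach is approached as far as the arm can. A call is refused whole if a number of a shift passes 0.0625 or a number of a turn 10.7, either way. A call with a gripper value outside its range is refused whole. "fingers" is the opening, from 0 (shut) to 1 (fully open), set as the call begins (left out, the last holds). The fingers move at their own pace and stop on an object; "grip_force" is the grip in N (left out, the last holds). Time passes only in rows, so rows that do not move let the fingers close. It gives the time, the measured TCP pose, the force, the opening and the grip force at its end, in the units of the state.
- arm.get_obs(): the state, without advancing time (a new reading comes with each control period).
- arm.get_image(name): name is "side" or "top" or "wrist"; returns a dict with "image" (480x640x3 uint8, red, green, blue), "fx", "fy", "cx", "cy" (pixels), "origin" and "rotation" of the camera in the world; the wrist camera has in their place "tool_from_camera" (4x4, takes a point from camera to tool coordinates, whose origin is the TCP and whose axes are the flange's). Camera axes: x right, y down, z forward; pixel columns grow to the right and rows downward; lengths in mm; the calibration is good to about 2 mm. A picture is of the moment at which its call begins: read the wrist's pose just before it. There is no depth.
- arm.job_done(): hands the job in; it is judged then, once.
The state is a dict: "time": time; "joint_positions": joint angles; "qvel": joint speeds; "effort": joint torques, N m; "position": TCP position; "orientation": TCP orientation; "contact_force": force on the tool from outside, world axes, zero at the start; "wrist_torque": the same for the moment, N m; "grip_width": finger opening in mm; "finger_force": force on a finger pad.
Only numpy, scipy, OpenCV 4.12 (cv2) and the standard library are available. Lean on these libraries where they do the work, as an engineer would, in place of code of your own. Each camera call takes 0.05 s, during which the arm holds its last target. There are 200 camera calls.

## Working session

There is one attempt and no reset: what is moved stays moved. The work goes in short steps, Python scripts to look and compute and a tool call to move; the robot and the scene stay as the last step left them, time stands still between calls to the robot, and variables do not carry over. Pictures are saved under pics/ and viewed, at most 17 in all, crops included, and the job is handed in when it is done.

Besides the shell and the picture viewer there is one more tool, called after "Emit:" in YAML: its name, and indented under it one key for each argument. servo_tool: Moves the arm, as the interface text tells. Its arguments: {"type":"object","properties":{"series":{"type":"array"},"fingers":{"type":"number"},"grip_force":{"type":"number"}},"required":["series"]}

```bash
mkdir -p pics; cat > h.py <<'E'
import numpy as np, cv2, json
from workcell import arm
from scipy.spatial.transform import Rotation as R
def snap(name,fn):
    o=arm.get_obs(); d=arm.get_image(name); cv2.imwrite('pics/'+fn+'.png',d['image'][:,:,::-1])
    c={k:np.array(v).tolist() for k,v in d.items() if k!='image'}
    if name=='wrist':
        T=np.array(d['tool_from_camera']); Rt=R.from_rotvec(o['orientation']).as_matrix()
        c['rotation']=(Rt@T[:3,:3]).tolist(); c['origin']=(Rt@T[:3,3]+np.array(o['position'])).tolist()
    json.dump(c,open('pics/'+fn+'.json','w')); return d['image'],c
def load(fn): return json.load(open('pics/'+fn+'.json'))
def pix2w(c,uv,z):
    uv=np.atleast_2d(np.array(uv,float)); r=np.c_[(uv[:,0]-c['cx'])/c['fx'],(uv[:,1]-c['cy'])/c['fy'],np.ones(len(uv))]@np.array(c['rotation']).T
    o=np.array(c['origin']); return o+r*((z-o[2])/r[:,2])[:,None]
def w2pix(c,P):
    p=(np.atleast_2d(P)-np.array(c['origin']))@np.array(c['rotation']); return np.c_[p[:,0]/p[:,2]*c['fx']+c['cx'],p[:,1]/p[:,2]*c['fy']+c['cy']]
E
python3 - <<'E'
from h import *
for n in('top','side'):
    i,c=snap(n,n+'0'); print(n,np.round(c['origin']),c['fx'],np.round(c['rotation'],2).tolist())
o=arm.get_obs(); print(o)
E
```

```text
top [ 319.  103. 1295.] 500.38431763160696 [-2.16, 2.12, -0.17]
side [-327.  282. 1026.] 472.88560390379763 [-1.58, 2.06, -0.75]
{'time': 0.1, 'joint_positions': array([-9.63435565e-01,  2.55693650e-01,  1.07129599e-01, -4.28454929e-04,
       -1.42389309e+00, -2.84631007e-01]), 'qvel': array([ 0.00016495, -0.00117993,  0.00405979,  0.00126301, -0.00106986,
        0.00070608]), 'effort': array([-4.60524680e-04, -3.87603450e+01,  2.38474900e+01,  5.37780136e+00,
       -3.77357079e-03, -4.63321754e-06]), 'position': array([ 174.40981848, -521.27910695,  303.08037439]), 'orientation': array([ 5.04593940e-01, -3.10046504e+00, -2.64048081e-03]), 'contact_force': array([-0.12818732, -0.69805827, -0.28181962]), 'wrist_torque': array([ 0.04351846,  0.00973489, -0.02370908]), 'finger_force': 0.0, 'grip_width': 84.96446201330846}
```

View pics/top0.png

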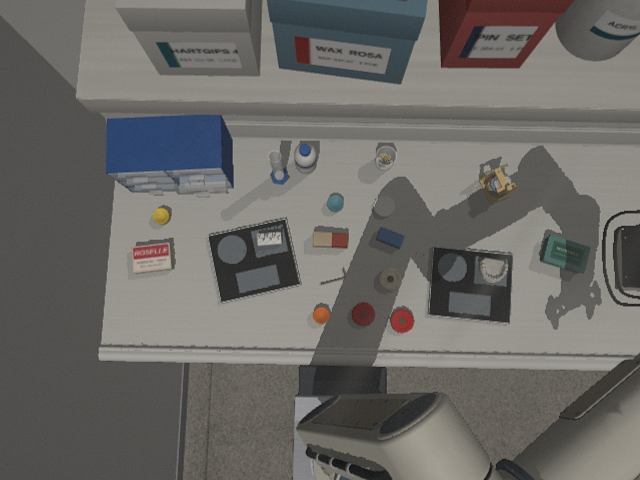

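The left tray at (255,260) holds the bur stand, so it is the polishing kit. The right tray at (470,285) holds the cast, so it is the model kit.

Stock items that could be confused:
- **Dishes:** the turquoise one at (335,202) fits. Orange (321,314) and yellow (161,216) are look-alikes.
- **Wheels:** the cream disc with a brown hub at (390,280) fits. The red ones at (363,314) and (402,320) are look-alikes, and the disc at (384,206) is the plain jar lid.

I'll confirm this in an enlarged crop.

```bash
sed -i "s/^    json.dump/    c['rotation']=np.array(c['rotation']); c['rotation']=(R.from_rotvec(c['rotation']).as_matrix() if c['rotation'].ndim==1 else c['rotation']).tolist()\n    json.dump/" h.py
python3 - <<'E'
from h import *
i,c=snap('top','top1')
im=i[:,:,::-1]
cr=im[185:345,300:420]; cr=cv2.resize(cr,None,fx=3.7,fy=3.7,interpolation=cv2.INTER_CUBIC)
cr=cv2.convertScaleAbs(cr,alpha=1.4,beta=20)
cv2.imwrite('pics/crop1.png',cr)
names=dict(dish=(335,202),bar=(331,238),block=(390,237),felt=(390,280),lid=(384,206),tool=(335,277))
for k,v in names.items(): print(k,pix2w(c,v,15).round())
g=cv2.cvtColor(im,cv2.COLOR_BGR2GRAY)
# trays: light outline corners
for nm,(x0,y0,x1,y1) in dict(P=(195,205,312,312),M=(420,238,522,332)).items():
    m=(g[y0:y1,x0:x1]<60).astype(np.uint8)
    cs,_=cv2.findContours(m,cv2.RETR_EXTERNAL,cv2.CHAIN_APPROX_NONE)
    cc=max(cs,key=cv2.contourArea).reshape(-1,2)+[x0,y0]
    w=pix2w(c,cc,9)[:,:2]; print(nm,cv2.minAreaRect(w.astype(np.float32)))
E
```

```text
dish [[648.  65.  15.]]
bar [[552.  74.  15.]]
block [[558. -80.  15.]]
felt [[445. -79.  15.]]
lid [[640. -64.  15.]]
tool [[450.  62.  15.]]
P ((491.5469970703125, 274.56024169921875), (172.4025115966797, 202.82005310058594), 14.011783599853516)
M ((441.1218566894531, -275.498779296875), (178.48995971679688, 173.53431701660156), 85.11153411865234)
```

View pics/crop1.png

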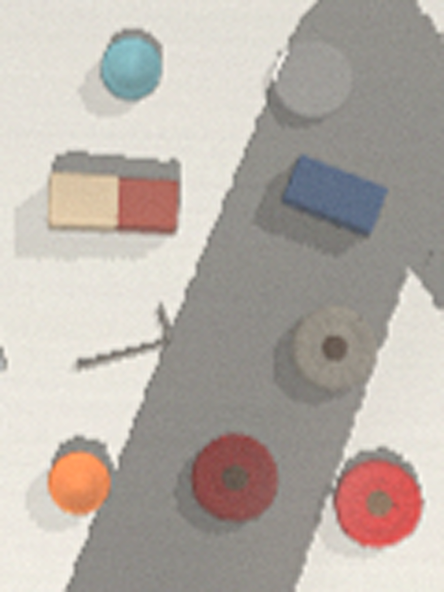

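View pics/side0.png

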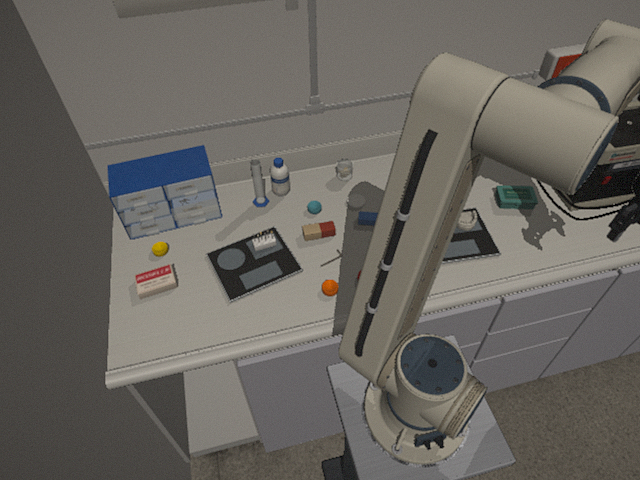

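The crop confirms the four targets, in crop pixels: turquoise dish (132,65), red and buff bar (115,203), blue block (334,196), and cream wheel with brown hub (335,348). The red wheels are at (235,478) and (378,503), the orange dish at (79,483), and the plain lid at (312,78). Next I'll measure their poses.

```bash
cat > meas.py <<'E'
from h import *
from scipy.optimize import differential_evolution
from scipy.ndimage import map_coordinates
def tray(g,c,x0,y0,yaw0=0,third=False):
    s=np.mgrid[-110:111:3,-125:126:3].reshape(2,-1).T
    ax,ay=np.abs(s[:,0]),np.abs(s[:,1])
    foam=(ax<88)&(ay<103)
    L=(np.abs(s[:,0]+50)<27)&(ay<54); O=np.hypot(s[:,0]-40,s[:,1]-50)<39; Tt=(np.abs(s[:,0]-40)<39)&(np.abs(s[:,1]+50)<45)
    out=(ax>94)|(ay>109)
    dark=foam&~L&~O&~Tt; lab=np.full(len(s),np.nan); lab[dark]=0; lab[L|O]=.5; lab[out]=1
    k=~np.isnan(lab); s=s[k]; lab=lab[k]; z=np.where(lab==.5,4,9.)
    def f(p):
        Rm=np.array([[np.cos(p[2]),-np.sin(p[2])],[np.sin(p[2]),np.cos(p[2])]])
        w=np.c_[s@Rm.T+p[:2],z]; q=w2pix(c,w); v=map_coordinates(g,[q[:,1],q[:,0]],order=1,mode='nearest')
        return -sum((v[lab==b].mean()-v[lab==a].mean())/np.sqrt(v[lab==a].var()+v[lab==b].var()+20) for a,b in((0,.5),(0,1)))
    r=differential_evolution(f,[(x0-25,x0+25),(y0-25,y0+25),(-.3,.3)],seed=0,tol=1e-6,popsize=12); return r.x,r.fun
E
cat > m1.py <<'E'
from meas import *
im=cv2.imread('pics/top1.png'); c=load('top1'); g=np.minimum(cv2.cvtColor(im,cv2.COLOR_BGR2GRAY).astype(float),130)
for n,x,y in(('P',491,275),('M',441,-275)):
    p,s=tray(g,c,x,y); print(n,p.round(3),round(s,2))
h=cv2.cvtColor(cv2.GaussianBlur(im,(3,3),0),cv2.COLOR_BGR2HSV)
def blob(m,x0,y0,x1,y1,z,n):
    mm=np.zeros(m.shape,np.uint8); mm[y0:y1,x0:x1]=m[y0:y1,x0:x1]
    cs,_=cv2.findContours(mm,cv2.RETR_EXTERNAL,cv2.CHAIN_APPROX_NONE); cc=max(cs,key=cv2.contourArea).reshape(-1,2)
    w=pix2w(c,cc,z)[:,:2].astype(np.float32); r=cv2.minAreaRect(w); e=cv2.boxPoints(r); d=max((e[1]-e[0],e[2]-e[1]),key=np.linalg.norm)
    d=d*np.sign(d[1]); print(n,np.round(r[0],1),np.round(r[1],1),'yaw of y axis deg',round(float(np.degrees(np.arctan2(-d[0],d[1]))),1))
H,S,V=[h[:,:,i] for i in range(3)]
blob((S>90)&(abs(H.astype(int)-95)<14),320,188,350,216,12,'dish')
blob((S>55)&((H<30)|(H>165)),305,222,355,255,22,'bar')
blob((S>90)&(abs(H.astype(int)-112)<12),370,222,412,255,15,'block')
blob((h[:,:,1]>18)&(H<40),374,262,406,298,10,'felt')
print(S[280,380:400],S[262:270,376], V[280,372:408])
print('bottle',pix2w(c,[(305,155),(280,175),(277,155)],60).round())
print(arm.tip_reach)
E
python3 m1.py
```

```text
P [4.92058e+02 2.74876e+02 2.45000e-01] -16.24
M [ 4.40015e+02 -2.87658e+02 -8.30000e-02] -5.6Traceback (most recent call last):
  File "m1.py", line 12, in <module>
    blob((S>90)&(abs(H.astype(int)-95)<14),320,188,350,216,12,'dish')
    ~~~~^^^^^^^^^^^^^^^^^^^^^^^^^^^^^^^^^^^^^^^^^^^^^^^^^^^^^^^^^^^^^
  File "m1.py", line 8, in blob
    cs,_=cv2.findContours(mm,cv2.RETR_EXTERNAL,cv2.CHAIN_APPROX_NONE); cc=max(cs,key=cv2.contourArea).reshape(-1,2)
                                                                          ~~~^^^^^^^^^^^^^^^^^^^^^^^^
ValueError: max() iterable argument is empty
```

```bash
sed -i '/^for n,x,y/,+1d' m1.py; sed -i "s/^blob/#&/;s/^print(S.*/for u,v in((335,202),(335,210),(320,238),(342,240),(390,237),(390,270),(382,282),(372,268),(410,230)): print((u,v),h[v,u])/" m1.py; python3 m1.py
python3 - <<'E'
from h import *
c=load('top1'); im=cv2.imread('pics/top1.png')
for p in ((492.06,274.88,.245),(440,-287.66,-.083)):
    Rm=np.array([[np.cos(p[2]),-np.sin(p[2])],[np.sin(p[2]),np.cos(p[2])]])
    t=np.linspace(0,2*np.pi,40)
    for q,z in (([(90.5,105.5),(-90.5,105.5),(-90.5,-105.5),(90.5,-105.5)],9),([(-23,54),(-77,54),(-77,-54),(-23,-54)],4),(np.c_[40+39*np.cos(t),50+39*np.sin(t)],4)):
        w=np.array(q)@Rm.T+p[:2]; u=w2pix(c,np.c_[w,np.full(len(w),z)]); cv2.polylines(im,[np.round(u*8).astype(int)],True,(0,255,0),1,cv2.LINE_AA,3)
cv2.imwrite('pics/ov.png',cv2.resize(np.hstack([im[205:335,195:315],im[205:335,415:535]]),None,fx=3.3,fy=3.3))
E
```

```text
(335, 202) [ 93  80 124]
(335, 210) [ 93  73 101]
(320, 238) [ 17  65 142]
(342, 240) [  4 133 113]
(390, 237) [109  84  82]
(390, 270) [18 35 96]
(382, 282) [17 38 95]
(372, 268) [30 12 88]
(410, 230) [25 17 89]
bottle [[759. 145.  60.]
 [705. 208.  60.]
 [758. 217.  60.]]
72.6
```

View pics/ov.png

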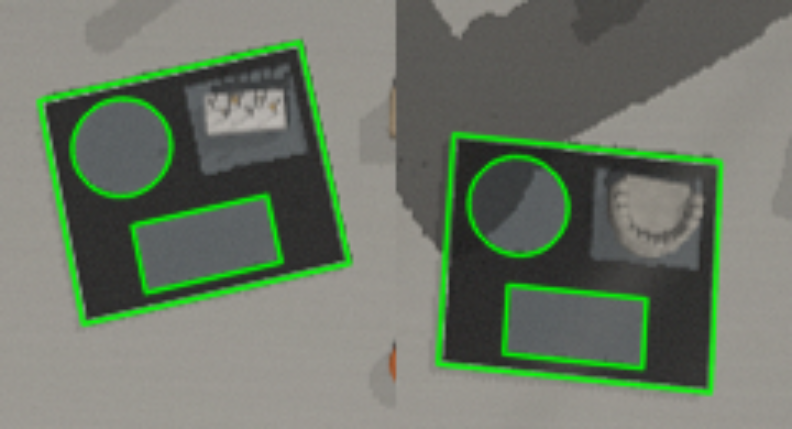

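The overlay shows both trays fitted well, with the outlines and pockets lining up. Next come the object poses and a helper that works out move distances.

```bash
sed -i "s/^#blob/blob/;s/S>90/S>45/g;s/S>55/S>40/;s/h\[:,:,1\]>18/S>25/" m1.py; python3 m1.py
cat > go.py <<'E'
import sys
from h import *
# usage: go.py x y z a : a = world direction (deg) of closing axis y
o=arm.get_obs(); p=np.array(o['position']); M=R.from_rotvec(o['orientation']).as_matrix()
x,y,z,a=map(float,sys.argv[1:5]); cur=np.degrees(np.arctan2(M[1,1],M[0,1]))
turn=-(a-cur); turn=(turn+90)%180-90
n=M@R.from_rotvec([0,0,np.radians(turn)]).as_matrix()
d=np.array([x,y,z])-p
print('t',round(o['time'],1),'pos',p.round(1),'yaxis',round(cur,2),'tilt z',M[:,2].round(3),'j6',round(o['joint_positions'][5],2))
print('turn deg',round(turn,2),'| shift mm before turn',(M.T@d).round(1),'| after turn',(n.T@d).round(1))
E
python3 go.py 445 -79 150 0; python3 go.py 445 -79 150 -14
```

```text
dish [647.6  64.8] [40.6 36.9] yaw of y axis deg -89.0
bar [546.8  75.6] [91.8 40.4] yaw of y axis deg -2.8
block [557.  -79.8] [65.3 35.6] yaw of y axis deg -21.1
felt [448.6 -80.1] [56.9 56.9] yaw of y axis deg 1.2
(335, 202) [ 93  80 124]
(335, 210) [ 93  73 101]
(320, 238) [ 17  65 142]
(342, 240) [  4 133 113]
(390, 237) [109  84  82]
(390, 270) [18 35 96]
(382, 282) [17 38 95]
(372, 268) [30 12 88]
(410, 230) [25 17 89]
bottle [[759. 145.  60.]
 [705. 208.  60.]
 [758. 217.  60.]]
72.6
t 0.1 pos [ 174.4 -521.3  303.2] yaxis 108.49 tilt z [-0.001  0.001 -1.   ] j6 -0.28
turn deg -71.51 | shift mm before turn [-396.9  333.5  153.7] | after turn [-442.1 -270.7  153.7]
t 0.1 pos [ 174.4 -521.3  303.2] yaxis 108.49 tilt z [-0.001  0.001 -1.   ] j6 -0.28
turn deg -57.51 | shift mm before turn [-396.9  333.5  153.7] | after turn [-494.5 -155.7  153.7]
```

```bash
python3 go.py 557 -80 160 -21
```

```text
t 0.1 pos [ 174.4 -521.3  303.2] yaxis 108.49 tilt z [-0.001  0.001 -1.   ] j6 -0.28
turn deg -50.51 | shift mm before turn [-502.8  297.   143.6] | after turn [-549.  -199.1  143.6]
```

Emit:
servo_tool:
  series:
    - [[0,0,0,-10],[0,0,0,-10],[0,0,0,-10],[0,0,0,-10],[0,0,0,-10]]
  fingers: 1.0
  grip_force: 30

```text
time: 0.78
position: [174.4, -521.4, 303.5]
orientation: [-1.775, 2.592, 0.001]
contact_force: [0.2, -0.3, 0.2]
grip_width: 85.1
finger_force: 0.0
```

```bash
python3 go.py 557 -80 160 -21
```

```text
t 0.8 pos [ 174.4 -521.4  303.5] yaxis 158.82 tilt z [-0.     0.001 -1.   ] j6 0.59
turn deg -0.18 | shift mm before turn [-549.7 -197.3  143.7] | after turn [-549.1 -199.   143.7]
```

Emit:
servo_tool:
  series:
    - [[-0.046,-0.0165,0.005,0],[-0.046,-0.0165,0.005,0],[-0.046,-0.0165,0.005,0],[-0.046,-0.0165,0.005,0],[-0.046,-0.0165,0.01,0],[-0.046,-0.0165,0.01,0],[-0.046,-0.0165,0.01,0],[-0.046,-0.0165,0.01,0]]

```text
time: 1.78
position: [432.9, -226.2, 243.5]
orientation: [1.768, -2.597, -0.0]
contact_force: [0.7, -1.3, 0.2]
grip_width: 85.4
finger_force: 0.0
```

Emit:
servo_tool:
  series:
    - [[-0.046,-0.0165,0.02,0],[-0.046,-0.0165,0.02,0],[-0.045,-0.0165,0.02,0],[-0.045,-0.0165,0.02,0],[0,0,0,0]]

```text
time: 2.4
position: [560.8, -80.2, 161.3]
orientation: [1.77, -2.592, -0.004]
contact_force: [-1.0, -0.4, -0.1]
grip_width: 85.3
finger_force: 0.0
```

```bash
python3 go.py 557 -80 80 -21; python3 -c "
from h import *
snap('wrist','w1')"
```

```text
t 2.4 pos [560.8 -80.2 161.3] yaxis 158.66 tilt z [-0.004  0.    -1.   ] j6 -0.51
turn deg -0.34 | shift mm before turn [ 1.1  3.3 81.3] | after turn [ 1.1  3.3 81.3]
```

View pics/w1.png

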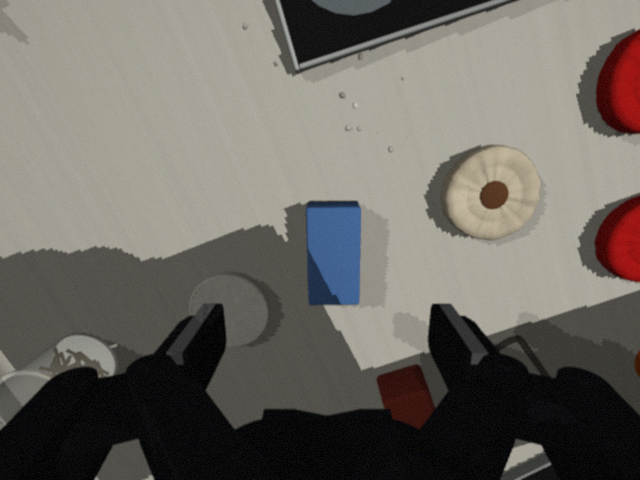

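The wrist view shows the block's top face from (308,206) to (360,304), aligned with the gripper. The lid at (228,308) sits close to the left finger, so I'll use a reduced opening.

```bash
python3 -c "
from h import *
c=load('w1'); print('block',pix2w(c,[(308,206),(360,206),(360,304),(308,304)],22).mean(0).round(1))
print('lid',pix2w(c,(228,308),10).round(1),'felt',pix2w(c,(493,191),10).round(1))"; python3 go.py 557 -80 82 -21
```

```text
block [556.1 -79.6  22. ]
lid [[640.6 -67.6  10. ]] felt [[446.7 -80.3  10. ]]
t 2.5 pos [560.3 -81.4 162.4] yaxis 158.6 tilt z [-0.003 -0.    -1.   ] j6 -0.51
turn deg -0.4 | shift mm before turn [-0.2  3.4 80.4] | after turn [-0.2  3.4 80.4]
```

Emit:
servo_tool:
  series:
    - [[0,0.003,0.01,0],[0,0,0.02,0],[0,0,0.02,0],[0,0,0.02,0],[0,0,0.01,0],[0,0,0.0055,0],[0,0,0,0],[0,0,0,0]]
  fingers: 0.6

```text
time: 3.45
position: [557.9, -81.4, 79.1]
orientation: [-1.768, 2.596, -0.001]
contact_force: [-0.1, -0.9, -0.1]
grip_width: 51.2
finger_force: 0.0
```

Emit:
servo_tool:
  series:
    - [[0,0,0,0],[0,0,0,0],[0,0,0,0],[0,0,0,0],[0,0,0,0],[0,0,0,0]]
  fingers: 0.0

```text
time: 4.2
position: [558.0, -81.3, 79.1]
orientation: [-1.768, 2.596, -0.001]
contact_force: [-0.1, 0.2, 5.0]
grip_width: 33.9
finger_force: 31.5
```

```bash
python3 go.py 557 -80 77 -21; python3 -c "
from h import *
snap('wrist','w2')"
```

```text
t 4.2 pos [558.  -81.3  79.1] yaxis 158.51 tilt z [ 0.001 -0.    -1.   ] j6 -0.51
turn deg -0.49 | shift mm before turn [-0.8  1.4  2.1] | after turn [-0.8  1.4  2.1]
```

View pics/w2.png

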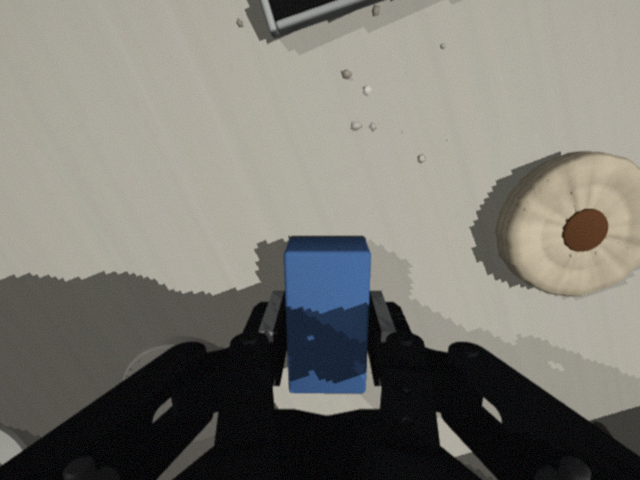

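The wrist view shows the block gripped between the pads, at width 33.9. I'll lift it and turn it to the tray's heading.

Emit:
servo_tool:
  series:
    - [[0,0,-0.02,0],[0,0,-0.03,0],[0,0,-0.03,-8.3],[0,0,0,-8.3],[0,0,0,0]]

```text
time: 4.88
position: [557.2, -81.3, 158.0]
orientation: [2.122, -2.316, -0.001]
contact_force: [-0.4, 0.2, -1.0]
grip_width: 34.2
finger_force: 30.8
```

```bash
python3 go.py 390.2 -283.5 160 -4.76
```

```text
t 4.9 pos [557.2 -81.3 158. ] yaxis 175.01 tilt z [-0.001  0.    -1.   ] j6 -0.22
turn deg -0.23 | shift mm before turn [216.  148.7  -1.9] | after turn [215.4 149.6  -1.9]
```

Emit:
servo_tool:
  series:
    - [[0.036,0.0248,0,0],[0.036,0.0248,0,0],[0.036,0.0248,0,0],[0.036,0.0248,0,0],[0.036,0.0248,0,0],[0.036,0.0248,0,0],[0,0,0,0],[0,0,0,0]]

```text
time: 5.88
position: [390.6, -283.7, 157.9]
orientation: [2.121, -2.317, -0.002]
contact_force: [0.5, -0.0, -0.7]
grip_width: 33.9
finger_force: 30.8
```

```bash
python3 go.py 390.2 -283.5 84.5 -4.76
```

```text
t 5.9 pos [ 390.6 -283.7  157.9] yaxis 174.95 tilt z [-0.001  0.001 -1.   ] j6 0.21
turn deg -0.29 | shift mm before turn [-0.2  0.4 73.4] | after turn [-0.2  0.4 73.4]
```

Emit:
servo_tool:
  series:
    - [[0,0,0.02,0],[0,0,0.02,0],[0,0,0.02,0],[0,0,0.008,0],[0,0,0.005,0],[0,0,0,0],[0,0,0,0]]

```text
time: 6.75
position: [391.2, -283.9, 86.0]
orientation: [-2.124, 2.314, -0.002]
contact_force: [0.1, 0.7, 0.2]
grip_width: 33.6
finger_force: 30.8
```

Emit:
servo_tool:
  series:
    - [[0,0,0,0],[0,0,0,0],[0,0,0,0],[0,0,0,0],[0,0,0,0]]
  fingers: 0.65

```text
time: 7.38
position: [390.8, -283.9, 85.4]
orientation: [2.124, -2.314, 0.0]
contact_force: [-0.4, 0.1, 0.4]
grip_width: 55.3
finger_force: 0.0
```

Emit:
servo_tool:
  series:
    - [[0,0,-0.015,0],[0,0,-0.03,0],[0,0,-0.04,0],[0,0,-0.01,0],[0,0,0,0]]

```text
time: 8.0
position: [391.0, -283.8, 180.7]
orientation: [-2.124, 2.314, -0.001]
contact_force: [-0.3, 0.1, -0.3]
grip_width: 55.6
finger_force: 0.0
```

```bash
python3 -c "
from h import *
snap('wrist','w3')";python3 go.py 647.6 64.8 160 -4.76
```

```text
t 8.1 pos [ 390.5 -283.6  179.7] yaxis 175.08 tilt z [-0.001  0.001 -1.   ] j6 0.22
turn deg -0.16 | shift mm before turn [-369.1 -226.3   19.8] | after turn [-368.5 -227.3   19.8]
```

View pics/w3.png

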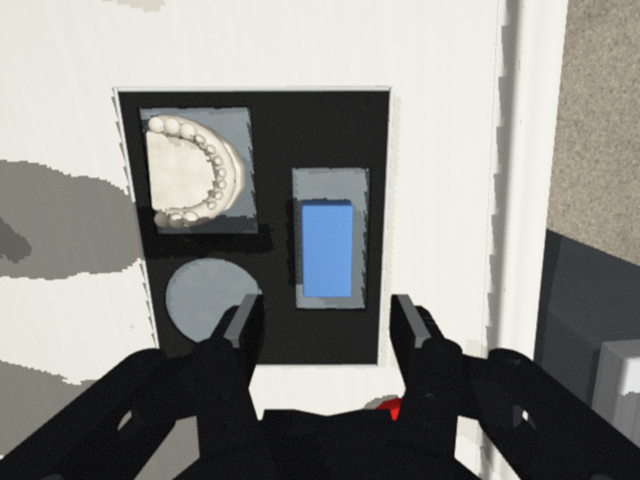

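The wrist view shows the blue block flat in the long pocket at (327,249), with the cast undisturbed. The dish is next.

Emit:
servo_tool:
  series:
    - [[-0.046,-0.0283,0,0],[-0.046,-0.0283,0,0],[-0.046,-0.0283,0,0],[-0.046,-0.0283,0,0],[-0.046,-0.0283,0,0],[-0.046,-0.0283,0.005,0],[-0.046,-0.0283,0.005,0],[-0.046,-0.0283,0.01,0]]
  fingers: 0.85

```text
time: 9.05
position: [648.3, 64.9, 158.5]
orientation: [2.123, -2.313, -0.002]
contact_force: [0.8, -1.7, 0.8]
grip_width: 72.7
finger_force: 0.0
```

Emit:
servo_tool:
  series:
    - [[0,0,0,0],[0,0,0,0]]

```text
time: 9.3
position: [647.1, 63.3, 158.6]
orientation: [2.123, -2.312, -0.002]
contact_force: [0.6, 0.3, 0.6]
grip_width: 72.4
finger_force: 0.0
```

```bash
python3 - <<'E'
from h import *
i,c=snap('wrist','w4'); h=cv2.cvtColor(i,cv2.COLOR_RGB2HSV).astype(int)
m=((abs(h[:,:,0]-93)<10)&(h[:,:,1]>60)).astype(np.uint8); m[430:]=0
cs,_=cv2.findContours(m,cv2.RETR_EXTERNAL,cv2.CHAIN_APPROX_NONE); cc=max(cs,key=cv2.contourArea).reshape(-1,2)
print(cc.min(0),cc.max(0))
for z in(9,18): print(cv2.minEnclosingCircle(pix2w(c,cc,z)[:,:2].astype(np.float32)))
E
python3 go.py 647.6 64.8 78 -4.76
```

```text
[297 224] [361 290]
((646.1656494140625, 66.00961303710938), 23.554800033569336)
((645.976318359375, 62.91603469848633), 22.591148376464844)
t 9.3 pos [647.2  62.8 159.4] yaxis 175.07 tilt z [-0.002 -0.001 -1.   ] j6 -0.42
turn deg -0.17 | shift mm before turn [-2.1 -0.4 81.4] | after turn [-2.1 -0.4 81.4]
```

View pics/w4.png

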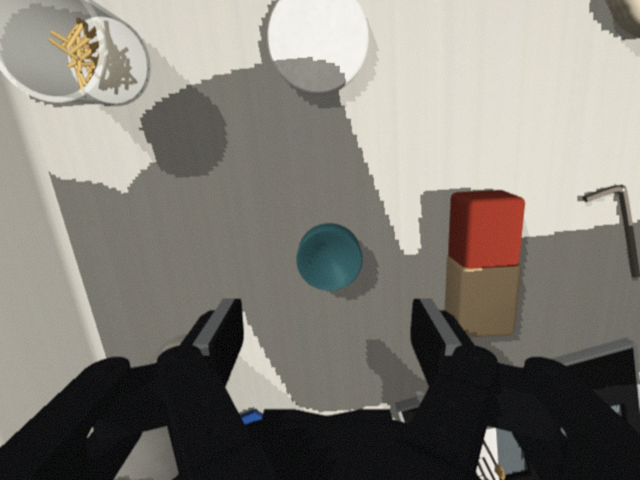

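The wrist view shows the turquoise dish mouth up at (329,257), between the fingers. The bar is clear of them at (485,262).

Emit:
servo_tool:
  series:
    - [[-0.001,0.001,0.02,0],[0,0,0.02,0],[0,0,0.02,0],[0,0,0.015,0],[0,0,0.008,0],[0,0,0,0],[0,0,0,0]]

```text
time: 10.22
position: [647.5, 64.5, 78.3]
orientation: [-2.124, 2.313, -0.001]
contact_force: [0.6, -0.6, 0.4]
grip_width: 72.4
finger_force: 0.0
```

Emit:
servo_tool:
  series:
    - [[0,0,0,0],[0,0,0,0],[0,0,0,0],[0,0,0,0],[0,0,0,0],[0,0,0,0]]
  fingers: 0.0
  grip_force: 25

```text
time: 10.98
position: [647.3, 64.6, 78.2]
orientation: [-2.124, 2.314, -0.001]
contact_force: [-1.0, 1.1, 5.8]
grip_width: 41.0
finger_force: 25.5
```

```bash
python3 go.py 647.6 64.8 78 -4.76
```

```text
t 11.0 pos [647.3  64.6  78.2] yaxis 175.11 tilt z [ 0.001  0.    -1.   ] j6 -0.42
turn deg -0.13 | shift mm before turn [-0.2 -0.3  0.2] | after turn [-0.2 -0.3  0.2]
```

Emit:
servo_tool:
  series:
    - [[0,0,-0.015,0],[0,0,-0.025,0],[0,0,-0.025,0],[0,0,-0.015,0],[0,0,0,0]]

```text
time: 11.6
position: [647.4, 64.7, 158.6]
orientation: [-2.123, 2.313, -0.002]
contact_force: [-0.3, -0.8, -2.0]
grip_width: 40.8
finger_force: 25.6
```

```bash
python3 go.py 484 -241.2 160 -4.76; python3 -c "
from h import *
snap('wrist','w5')"
```

```text
t 11.6 pos [647.4  64.7 158.6] yaxis 175.1 tilt z [ 0.002  0.001 -1.   ] j6 -0.42
turn deg -0.14 | shift mm before turn [318.8 136.7  -2. ] | after turn [318.4 137.5  -2. ]
```

View pics/w5.png

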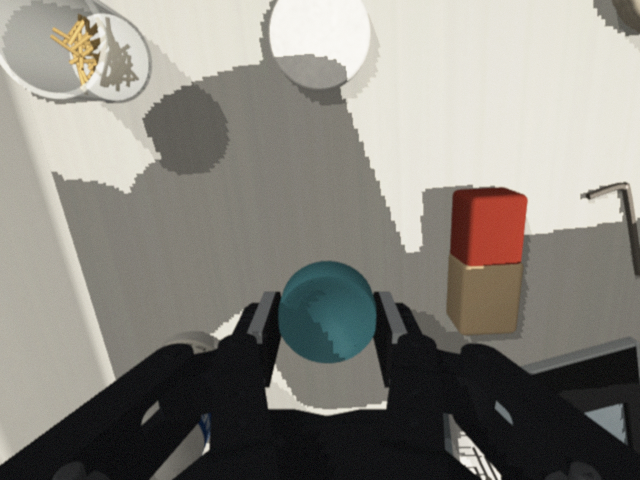

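The dish is held level and mouth up at (327,312). I'll carry it to the round pocket of the model kit.

Emit:
servo_tool:
  series:
    - [[0.04,0.0171,0,0],[0.04,0.0171,0,0],[0.04,0.0171,0,0],[0.04,0.0171,0,0],[0.04,0.0171,0,0],[0.04,0.0171,0,0],[0.04,0.0171,0,0],[0.0388,0.017,0,0]]

```text
time: 12.65
position: [482.0, -242.3, 156.1]
orientation: [2.123, -2.314, -0.003]
contact_force: [-0.2, -0.9, -1.0]
grip_width: 41.1
finger_force: 25.6
```

Emit:
servo_tool:
  series:
    - [[0,0,0,0],[0,0,0,0]]

```text
time: 12.9
position: [483.1, -241.2, 156.5]
orientation: [2.123, -2.315, -0.002]
contact_force: [-0.0, 1.0, -0.1]
grip_width: 41.3
finger_force: 25.6
```

```bash
python3 go.py 484 -241.2 83.5 -4.76
```

```text
t 12.9 pos [ 483.1 -241.2  156.5] yaxis 175.06 tilt z [-0.001  0.001 -1.   ] j6 0.09
turn deg -0.18 | shift mm before turn [-0.1 -1.  73. ] | after turn [-0. -1. 73.]
```

Emit:
servo_tool:
  series:
    - [[0,0,0.02,0],[0,0,0.02,0],[0,0,0.02,0],[0,0,0.008,0],[0,0,0.005,0],[0,0,0,0],[0,0,0,0]]

```text
time: 13.78
position: [483.9, -241.5, 85.0]
orientation: [-2.124, 2.314, -0.002]
contact_force: [0.1, 0.5, -0.4]
grip_width: 41.0
finger_force: 25.6
```

Emit:
servo_tool:
  series:
    - [[0,0,0,0],[0,0,0,0],[0,0,0,0],[0,0,0,0],[0,0,0,0]]
  fingers: 0.7

```text
time: 14.4
position: [483.5, -241.4, 84.4]
orientation: [2.124, -2.314, 0.0]
contact_force: [-0.1, -0.1, -0.3]
grip_width: 59.9
finger_force: 0.0
```

Emit:
servo_tool:
  series:
    - [[0,0,-0.015,0],[0,0,-0.03,0],[0,0,-0.03,0],[0,0,-0.01,0],[0,0,0,0]]

```text
time: 15.02
position: [483.7, -241.4, 170.1]
orientation: [-2.123, 2.314, -0.002]
contact_force: [-0.2, -0.4, 0.2]
grip_width: 60.1
finger_force: 0.0
```

```bash
python3 go.py 446.6 -80 160 0; python3 -c "
from h import *
snap('wrist','w6')"
```

```text
t 15.0 pos [ 483.7 -241.4  170.1] yaxis 175.09 tilt z [ 0.002 -0.    -1.   ] j6 0.09
turn deg -4.91 | shift mm before turn [-157.6   50.8   10. ] | after turn [-161.4   37.1   10. ]
```

View pics/w6.png

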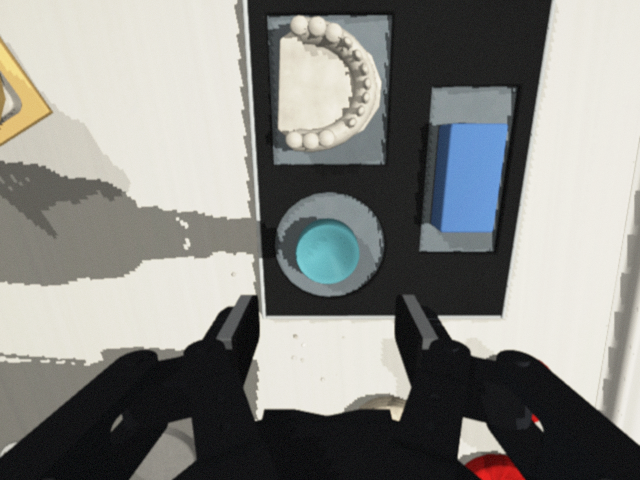

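The dish sits flat in the round pocket at (327,250), mouth up. The felt wheel is next.

Emit:
servo_tool:
  series:
    - [[-0.0394,0.0127,0,0],[-0.0394,0.0127,0,0],[-0.0394,0.0127,0,0],[-0.0394,0.0127,0.01,0],[0,0,0,0],[0,0,0,0]]
  fingers: 1.0

```text
time: 15.82
position: [446.2, -80.2, 158.8]
orientation: [2.124, -2.313, -0.001]
contact_force: [0.7, -0.1, 0.7]
grip_width: 85.8
finger_force: 0.0
```

```bash
python3 go.py 446.7 -80.2 75 -5; python3 - <<'E'
from h import *
i,c=snap('wrist','w7'); h=cv2.cvtColor(i,cv2.COLOR_RGB2HSV).astype(int)
m=((h[:,:,0]<15)&(h[:,:,1]>120)&(h[:,:,2]<150)).astype(np.uint8); m[:180]=0;m[320:]=0;m[:,:250]=0;m[:,400:]=0
ys,xs=np.nonzero(m); print(len(xs),xs.mean(),ys.mean(),pix2w(c,(xs.mean(),ys.mean()),15).round(1))
E
```

```text
t 15.8 pos [446.2 -80.2 158.8] yaxis 175.13 tilt z [-0.001 -0.    -1.   ] j6 -0.25
turn deg 0.13 | shift mm before turn [-0.  -0.6 83.8] | after turn [-0.  -0.6 83.8]
466 323.98497854077254 258.10729613733906 [[448.5 -79.4  15. ]]
```

View pics/w7.png

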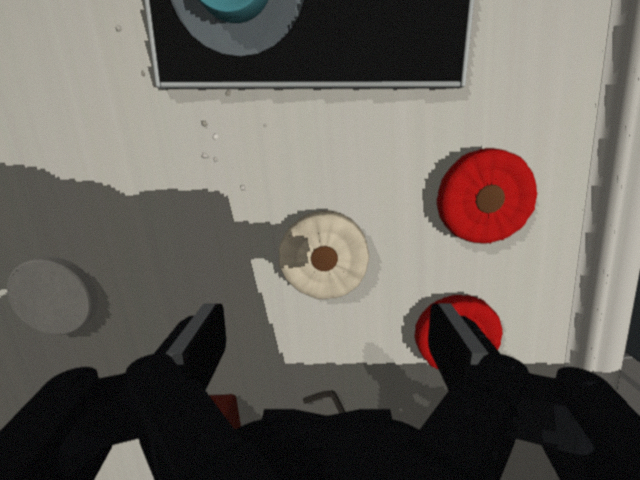

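The felt wheel's hub is at (324,258), centred between the fingers. The red wheels at (490,199) and (459,330) are clear of the fingers' path.

Emit:
servo_tool:
  series:
    - [[0,-0.0012,0.02,0],[0,0,0.02,0],[0,0,0.02,0],[0,0,0.016,0],[0,0,0.007,0],[0,0,0.0035,0],[0,0,0,0],[0,0,0,0]]

```text
time: 16.88
position: [447.9, -80.2, 73.4]
orientation: [-2.124, 2.314, -0.001]
contact_force: [-0.9, -0.6, 0.3]
grip_width: 85.5
finger_force: 0.0
```

Emit:
servo_tool:
  series:
    - [[0,0,0,0],[0,0,0,0],[0,0,0,0],[0,0,0,0],[0,0,0,0]]
  fingers: 0.0
  grip_force: 25

```text
time: 17.5
position: [447.7, -80.1, 73.4]
orientation: [-2.124, 2.314, -0.001]
contact_force: [-2.1, 1.3, 5.8]
grip_width: 60.8
finger_force: 26.3
```

```bash
python3 go.py 446.7 -80.2 75 -5; python3 - <<'E'
from h import *
i,c=snap('wrist','w8')
E
```

```text
t 17.5 pos [447.7 -80.1  73.4] yaxis 175.11 tilt z [ 0.001 -0.    -1.   ] j6 -0.25
turn deg 0.11 | shift mm before turn [ 0.2  1.  -1.6] | after turn [ 0.2  1.  -1.6]
```

View pics/w8.png

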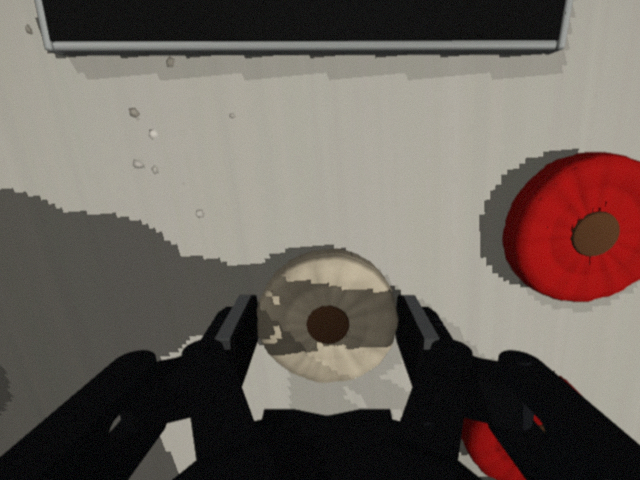

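The felt wheel is gripped at width 60.8, with its hub centred at (328,324). I'll lift and turn it.

Emit:
servo_tool:
  series:
    - [[0,0,-0.015,0],[0,0,-0.025,0],[0,0,-0.03,0],[0,0,-0.03,-9.5],[0,0,0,-9.5],[0,0,0,0],[0,0,0,0]]

```text
time: 18.42
position: [447.2, -80.1, 172.4]
orientation: [2.474, -1.936, -0.001]
contact_force: [0.4, 0.6, 0.2]
grip_width: 60.5
finger_force: 27.5
```

```bash
python3 go.py 518.8 333.1 170 14.04
```

```text
t 18.4 pos [447.2 -80.1 172.4] yaxis -166.09 tilt z [-0.001 -0.    -1.   ] j6 0.07
turn deg -0.13 | shift mm before turn [-383.9 -168.9    2.3] | after turn [-383.5 -169.7    2.3]
```

Emit:
servo_tool:
  series:
    - [[-0.048,-0.0211,0,0],[-0.048,-0.0211,0,0],[-0.048,-0.0211,0,0],[-0.048,-0.0211,0,0],[-0.048,-0.0211,0,0],[-0.048,-0.0211,0,0],[-0.048,-0.0211,0,0],[-0.048,-0.0212,0,0]]

```text
time: 19.42
position: [517.8, 335.0, 172.1]
orientation: [2.474, -1.934, -0.0]
contact_force: [-0.3, -0.3, -0.3]
grip_width: 60.2
finger_force: 27.5
```

Emit:
servo_tool:
  series:
    - [[0,0,0.03,0],[0,0,0.02,0],[0,0,0.01,0],[0,0,0,0],[0,0,0,0]]

```text
time: 20.05
position: [518.4, 333.6, 113.9]
orientation: [-2.475, 1.932, -0.001]
contact_force: [-0.1, -0.6, -0.0]
grip_width: 60.7
finger_force: 27.5
```

```bash
python3 go.py 518.8 333.1 78.5 14.04
```

```text
t 20.1 pos [518.4 333.6 113.9] yaxis -165.93 tilt z [ 0.001  0.001 -1.   ] j6 -0.58
turn deg 0.03 | shift mm before turn [ 0.6 -0.2 35.4] | after turn [ 0.6 -0.2 35.4]
```

Emit:
servo_tool:
  series:
    - [[0,0,0.02,0],[0,0,0.01,0],[0,0,0.0055,0],[0,0,0,0],[0,0,0,0],[0,0,0,0]]

```text
time: 20.8
position: [518.0, 333.5, 77.6]
orientation: [-2.477, 1.932, -0.0]
contact_force: [-0.6, -0.4, 0.3]
grip_width: 60.8
finger_force: 27.5
```

Emit:
servo_tool:
  series:
    - [[0,0,0,0],[0,0,0,0],[0,0,0,0],[0,0,0,0],[0,0,0,0]]
  fingers: 0.95

```text
time: 21.42
position: [517.9, 333.4, 77.4]
orientation: [-2.477, 1.932, -0.0]
contact_force: [0.3, -0.5, 0.8]
grip_width: 81.4
finger_force: 0.0
```

Emit:
servo_tool:
  series:
    - [[0,0,-0.015,0],[0,0,-0.03,0],[0,0,-0.03,0],[0,0,-0.015,0],[0,0,0,0]]

```text
time: 22.05
position: [518.2, 333.8, 168.7]
orientation: [-2.475, 1.93, -0.0]
contact_force: [0.5, 0.4, 0.2]
grip_width: 81.2
finger_force: 0.0
```

```bash
python3 go.py 548 75.5 165 -2.8; python3 -c "
from h import *
snap('wrist','w9')"
```

```text
t 22.1 pos [518.2 333.8 168.7] yaxis -165.91 tilt z [ 0.002  0.002 -1.   ] j6 -0.58
turn deg 16.89 | shift mm before turn [257.8  34.    3.3] | after turn [256.5 -42.4   3.3]
```

View pics/w9.png

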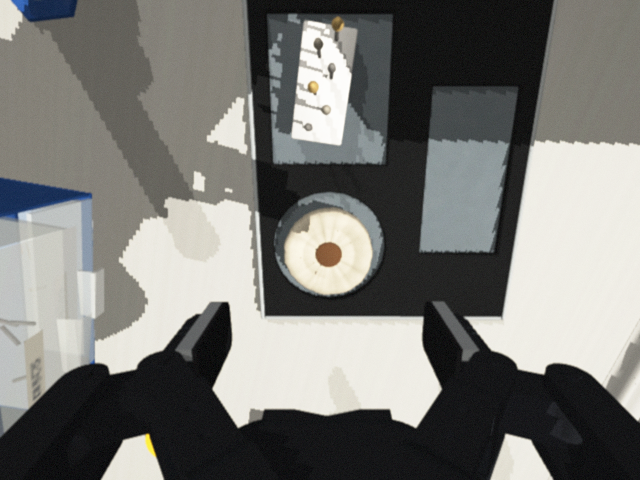

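The felt wheel sits flat in the round pocket, with its hub at (328,254), and the bur stand is untouched. The bar is next.

Emit:
servo_tool:
  series:
    - [[0,0,0,8.5],[0,0,0,8.4],[0.0428,-0.0071,0,0],[0.0428,-0.0071,0,0],[0.0428,-0.0071,0,0],[0.0428,-0.0071,0,0],[0.0428,-0.0071,0,0],[0.0428,-0.0071,0,0]]
  fingers: 0.8

```text
time: 23.1
position: [547.0, 73.3, 165.8]
orientation: [2.165, -2.273, -0.002]
contact_force: [-0.2, 0.1, -0.2]
grip_width: 68.0
finger_force: 0.0
```

Emit:
servo_tool:
  series:
    - [[0,0,0,0],[0,0,0,0]]

```text
time: 23.35
position: [547.4, 74.8, 166.3]
orientation: [2.165, -2.275, -0.002]
contact_force: [0.1, 0.9, -0.6]
grip_width: 68.1
finger_force: 0.0
```

```bash
python3 - <<'E'
from h import *
i,c=snap('wrist','w10'); h=cv2.cvtColor(cv2.GaussianBlur(i,(5,5),0),cv2.COLOR_RGB2HSV).astype(int)
m=(((h[:,:,0]<24)|(h[:,:,0]>170))&(h[:,:,1]>75)).astype(np.uint8); m[400:]=0; m[:,:220]=0; m[:,430:]=0
cs,_=cv2.findContours(m,cv2.RETR_EXTERNAL,cv2.CHAIN_APPROX_NONE); cc=max(cs,key=cv2.contourArea).reshape(-1,2)
print(cc.min(0),cc.max(0)); r=cv2.minAreaRect(pix2w(c,cc,26)[:,:2].astype(np.float32)); print(r)
E
python3 go.py 548 75.5 79 -2.8
```

```text
[299 185] [356 325]
((546.9164428710938, 75.31272888183594), (95.32657623291016, 36.132713317871094), 88.2356185913086)
t 23.4 pos [547.5  75.2 166.5] yaxis 177.21 tilt z [-0.001 -0.    -1.   ] j6 -0.47
turn deg 0.01 | shift mm before turn [-0.3 -0.7 87.5] | after turn [-0.3 -0.7 87.5]
```

View pics/w10.png

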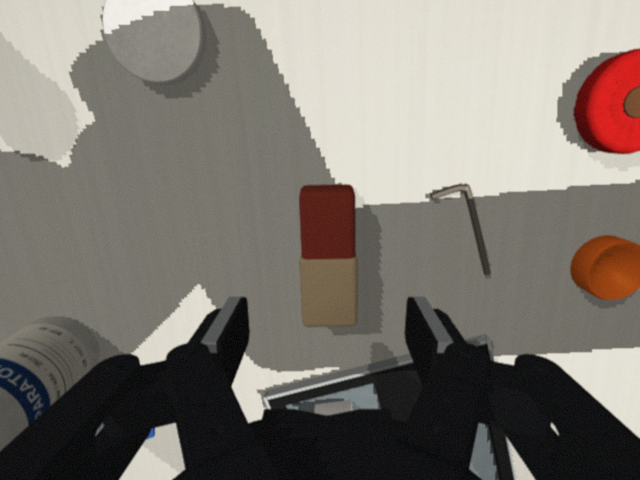

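The bar lies between the fingers, centred at (328,255) and aligned. The hex key at (465,220) is clear of them.

Emit:
servo_tool:
  series:
    - [[0,0,0.02,0],[0,0,0.02,0],[0,0,0.02,0],[0,0,0.018,0],[0,0,0.009,0],[0,0,0,0],[0,0,0,0]]

```text
time: 24.28
position: [548.3, 75.3, 81.1]
orientation: [-2.166, 2.274, -0.001]
contact_force: [-0.8, -1.1, -0.8]
grip_width: 68.3
finger_force: 0.0
```

Emit:
servo_tool:
  series:
    - [[0,0,0,0],[0,0,0,0],[0,0,0,0],[0,0,0,0],[0,0,0,0],[0,0,0,0]]
  fingers: 0.0
  grip_force: 60

```text
time: 25.02
position: [548.3, 75.0, 81.2]
orientation: [-2.166, 2.274, -0.001]
contact_force: [-0.8, 1.7, 5.0]
grip_width: 35.8
finger_force: 61.9
```

Emit:
servo_tool:
  series:
    - [[0,0,-0.015,0],[0,0,-0.025,0],[0,0,-0.03,0],[0,0,-0.025,-8.4],[0,0,0,-8.4],[0,0,0,0]]

```text
time: 25.78
position: [547.5, 74.8, 175.8]
orientation: [-2.474, 1.936, 0.0]
contact_force: [0.2, 0.0, -2.0]
grip_width: 36.0
finger_force: 61.1
```

```bash
python3 go.py 443.5 262.7 175 14.04
```

```text
t 25.8 pos [547.5  74.8 175.8] yaxis -166.1 tilt z [-0.  0. -1.] j6 -0.18
turn deg -0.14 | shift mm before turn [-207.4   55.8    0.9] | after turn [-207.6   55.3    0.9]
```

Emit:
servo_tool:
  series:
    - [[-0.0346,0.0093,0,0],[-0.0346,0.0093,0,0],[-0.0346,0.0093,0,0],[-0.0346,0.0093,0,0],[-0.0346,0.0093,0,0],[-0.0346,0.0093,0,0],[0,0,0,0],[0,0,0,0]]

```text
time: 26.78
position: [443.3, 262.5, 175.1]
orientation: [2.473, -1.936, -0.0]
contact_force: [-0.5, 0.3, -0.7]
grip_width: 35.7
finger_force: 61.0
```

```bash
python3 go.py 443.5 262.7 86.3 14.04; python3 -c "
from h import *
snap('wrist','w11')"
```

```text
t 26.8 pos [443.3 262.5 175.1] yaxis -166.09 tilt z [-0.001 -0.001 -1.   ] j6 -0.6
turn deg -0.13 | shift mm before turn [-0.2 -0.3 88.8] | after turn [-0.2 -0.3 88.8]
```

View pics/w11.png

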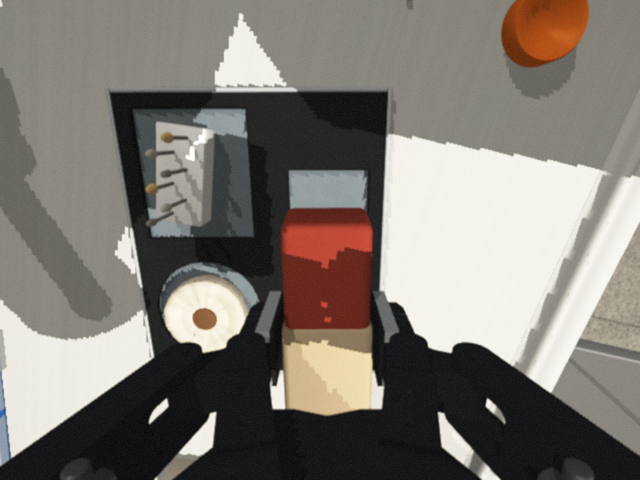

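The bar is held level and square to the long pocket. I'll lower and release it.

Emit:
servo_tool:
  series:
    - [[0,0,0.025,0],[0,0,0.025,0],[0,0,0.02,0],[0,0,0.01,0],[0,0,0.0055,0],[0,0,0.003,0],[0,0,0,0],[0,0,0,0]]

```text
time: 27.82
position: [443.7, 263.0, 87.4]
orientation: [-2.475, 1.934, -0.0]
contact_force: [-0.4, -0.3, -1.7]
grip_width: 35.8
finger_force: 61.2
```

Emit:
servo_tool:
  series:
    - [[0,0,0,0],[0,0,0,0],[0,0,0,0],[0,0,0,0],[0,0,0,0]]
  fingers: 0.65

```text
time: 28.45
position: [443.5, 262.8, 86.9]
orientation: [-2.476, 1.934, -0.0]
contact_force: [0.3, -0.7, -0.3]
grip_width: 55.8
finger_force: 0.0
```

Emit:
servo_tool:
  series:
    - [[0,0,-0.015,0],[0,0,-0.03,0],[0,0,-0.04,0],[0,0,-0.04,0],[0.06,0,-0.03,0],[0.06,0,0,0],[0.06,0,0,0],[0.06,0,0,0]]

```text
time: 29.45
position: [500.7, 32.1, 241.3]
orientation: [-2.475, 1.933, -0.002]
contact_force: [0.3, 0.2, 0.9]
grip_width: 55.5
finger_force: 0.0
```

Emit:
servo_tool:
  series:
    - [[0.05,0.03,0,0],[0.05,0.03,0,0],[0,0,0,0],[0,0,0,0]]

```text
time: 29.95
position: [466.6, -77.8, 240.7]
orientation: [-2.474, 1.935, -0.001]
contact_force: [0.6, -0.0, -0.1]
grip_width: 55.2
finger_force: 0.0
```

```bash
python3 - <<'E'
from meas import *
i,c=snap('top','top2'); im=i[:,:,::-1].copy()
h=cv2.cvtColor(cv2.GaussianBlur(im,(3,3),0),cv2.COLOR_BGR2HSV).astype(int); H,S,V=h[...,0],h[...,1],h[...,2]
T=dict(P=(492.06,274.88,.245),M=(440,-287.66,-.083))
for n,t,lc,z,m in(('bar','P',(-50,0),28,(S>40)&((H<30)|(H>165))),('felt','P',(40,50),15,(S>20)&(H<40)&(V>100)),('block','M',(-50,0),20,(S>60)&(abs(H-110)<14)),('dish','M',(40,50),17,(S>45)&(abs(H-95)<14))):
    p=T[t]; Rm=np.array([[np.cos(p[2]),-np.sin(p[2])],[np.sin(p[2]),np.cos(p[2])]])
    u=w2pix(c,np.r_[Rm@lc+p[:2],z])[0].astype(int); k=np.zeros(m.shape,np.uint8); s=np.s_[u[1]-26:u[1]+26,u[0]-26:u[0]+26]; k[s]=m[s]
    cs,_=cv2.findContours(k,cv2.RETR_EXTERNAL,cv2.CHAIN_APPROX_NONE)
    if not cs: print(n,'none');continue
    w=pix2w(c,max(cs,key=cv2.contourArea).reshape(-1,2),z)[:,:2]; r=cv2.minAreaRect(((w-p[:2])@Rm).astype(np.float32)); print(n,np.round(r[0],1),np.round(r[1],1),round(r[2],1))
a=cv2.resize(np.hstack([im[205:335,195:315],im[205:335,415:535]]),None,fx=3.3,fy=3.3); cv2.imwrite('pics/fin.png',a)
E
```

```text
bar [-48.9   0.1] [40.1 93.8] 0.6
felt [39.2 51.8] [57.3 57.7] 77.1
block [-46.9   0.6] [35.7 69.6] 0.2
dish [37.3 47.7] [33.  44.8] 32.2
```

View pics/fin.png

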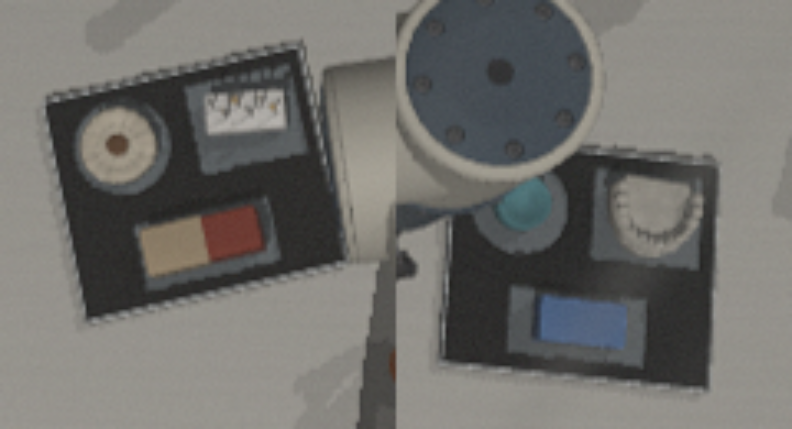

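The final view shows all four items seated close to their pocket centres, well inside tolerance. The bur stand and cast are where they started, and the gripper is clear.

```bash
python3 -c "
from workcell import arm
print(arm.job_done())"
```

```text
the job is handed in; nothing more can be done
None
```

Both kits are made up and handed in at about 30 s of the 96 s; in the last top-camera image all four items lay flat within about 4 mm of their pocket centres, with the bur stand and cast still in place (the judge's verdict was not shown).

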